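Hang a steel test plate on the drying lift and pump it up

TASK

Hang the finished steel plate with the hole from the rack onto the peg of the drying lift, let go of it, and then pump the lift's hand lever with full strokes, letting it come right back up each time, until the lift stands at its full height with the plate still hanging. Leave the solid plate, the bottle, the tub and the brush where they are.

Things in the scene. Friction and masses are not known exactly. Their poses are not given: they have to be found in the camera images.
- station: The fixed drying lift: a dark base plate (130 mm along x, 270 mm along y, 10 mm thick) with a blue ratchet housing in the middle (tops out at 120 mm), a hand lever on its -y side, a low steel drip tray (rim 40 mm above the table, y +60 to +165 mm) on its +y side. Origin: on the table under the axis of the lifting bar; z up.
- lift (a joint): Height of the toothed lifting bar and its peg in m, larger is higher. Starts at 0 to 0.012, full height about 0.087. Each full lever stroke lifts it to the next tooth, 22 mm apart (about 0.020, 0.042, 0.064, 0.087 after strokes 1 to 4); it stays there by itself. At full height further strokes do nothing.
- peg_seat (a point): Point on the axis of the lift's horizontal round peg where a plate hangs (140 mm above the table at lift 0; axes as the station's). The 10 mm thick peg runs along y from a collar 35 mm on the -y side to 34 mm on the +y side, there turning up into a lip ending 47 mm out, 13 mm above the axis (18 mm over all). The lifting bar, 100 mm to the -y side, tops out 15 mm above the axis.
- lever (a joint): Angle of the sprung hand lever in rad: 0 is at rest, handle slanting 0.45 above level; grows as it is pressed down, stop at 0.6 (0.15 below level). Pressing takes about 6 to 13 N at the grip; let go, a spring returns it to 0 in under a second. A full stroke is down past 0.5 and back below 0.1.
- lever_grip (a point): Where to press: on the upper side of the lever's flat black grip (34 mm wide, 20 mm thick, 120 mm long: 80 mm to the housing side, 40 mm to the outer side), 200 mm from the pivot. The pivot is parallel to the station's x, 64 mm to its -y side, 85 mm above the table; the lever points to -y. This point is 181 mm above the table at rest, 65 mm at the stop.
- rack: The fixed aluminium rack: base 100 mm (x) by 150 mm (y), 8 mm thick, with two slots 11 mm wide at y = -40 and +40 mm, between low rails that reach 30 mm above the table. Origin under its centre. The slots run along its x axis.
- plate: The dark steel plate with one round hole, standing upright in one of the two rack slots: 80 mm wide (its x), 8 mm thick (its y), 115 mm high (its z), about 0.5 kg. Origin: centre of its underside edge, 8 mm above the table in the rack. Its top edge can be pinched by its thickness; lift it at least 25 mm to clear the rack.
- plate_hole (a point): Centre of the plate's 30 mm through hole, 70 mm above the plate's underside and 45 mm below its top edge. The hole's axis is the plate's y axis. Hanging on the peg, this point is about 10 mm below the peg's axis.
- blank: The solid steel plate without a hole, of the same outer size, standing in the other slot of the rack; stays there. Origin: centre of its underside.
- bottle: A closed green bottle, 64 mm in diameter, 170 mm high, standing beyond the lift. Origin: centre of its underside.
- tub: A clear plastic tub, 110 mm across its rim, 75 mm high, standing beyond the lift. Origin: centre of its underside.
- brush: A brush with a wooden handle, about 200 mm long, lying on the table beyond the rack. Origin: on its underside.
Things that resemble listed ones, but are neither listed nor needed, are in the scene too. What is shaped like the plate but orange is not meant.

How it is judged:
By the outcome, as a careful person would: the job done as asked, in the order asked, and still so for the second after the job is handed in, with the robot touching nothing.
It also fails if it takes over 61 s, if anything falls off the work surface, if the arm or the gripper's body presses on something with over 40 N, if the wrist force passes 120 N, or if a joint passes its speed limit or range.

ROBOT

A 6-joint arm with a two-finger parallel gripper is mounted at the origin on the work surface. World frame = base frame: x ahead of the robot, y to its left, z up, the work surface at z = 0. Lengths are in mm, angles in rad, forces in N, time in s.
With the tool pointing down it reaches from about 275 to 975 mm from the base axis. Payload 8.4 kg.
Tool frame: the origin (TCP) lies midway between the tips of the shut fingers; the grasp point (between the pads) lies 19 mm behind it (r.grip_point_offset is the distance from the TCP to the grasp point, in mm); z points along the fingers, y is the line along which they close (so a half turn about z gives the same grasp; the last joint's range is limited). The gripper opens to 92 mm and grips with 3 to 60 N. Pads are 20 mm wide; open, the fingers measure 128 mm over their backs; the gripper's body (75 mm by 189 mm) begins 69 mm behind the grasp point.
Start: joints at [1.161, 0.353, 1.633, -0, 1.155, -0.002], TCP at [247.868, 573.75, 214.583] pointing down, gripper open.
Joint ranges: [-2.63, 2.63], [-0.92, 2.1], [0.06, 2.66], [-1.3, 4.44], [0, 2.69], [-3.02, 3.02]. Speed limits (rad/s): [2.22, 2.22, 2.79, 3.14, 3.14, 3.14].

INTERFACE

Orientations are given as a unit quaternion [x, y, z, w].
In Python, from plant import status, camera, close_job, r gives the robot as it stands.
- The arm moves only by the tool carry_out, never from a script. Its argument "commands" is a list of rows, each a list of 7 numbers: the opening, from 0 (shut) to 1 (fully open), then the shift along the tool's x, y, z in cm, then the turn, a rotation vector about the tool's x, y, z in rad. A call has 1 to 12 rows; each row is the pose to reach, as a shift and turn from the pose commanded when the call began, along the tool's axes at that moment; what a row does not reach only later rows make up. A row lasts 1/10 s, in which the tool goes at most 50 mm and 8.59 degrees, less where a joint would pass 70% of its speed; a pose out of reach is approached as far as the arm can. A call with a gripper value outside its range is refused whole. The fingers move at their own pace and stop on an object; "force" is the grip in N (left out, the last holds). Time passes only in rows, so rows that repeat a pose let the fingers close. It gives the time, the measured TCP pose, the force, the opening and the grip force at its end, in the units of the state.
- status.get_state(): the state, without advancing time (a new reading comes with each control period).
- camera(name): name is "scene" or "side" or "wrist"; returns a dict with "img" (384x512x3 uint8, red, green, blue), "K" (3x3 intrinsics, pixels), "world_from_camera" (4x4, takes a point from camera to world coordinates). Camera axes: x right, y up, looking along -z (the intrinsics and any distortion apply to the point x, -y, -z); pixel columns grow to the right and rows downward; lengths in mm; the calibration is good to about 2 mm. A picture is of the moment at which its call begins. There is no depth.
- close_job(): hands the job in; it is judged then, once.
The state is a dict: "t": time; "joint_positions": joint angles; "qvel": joint speeds; "joint_torque": joint torques, N m; "ee_pos": TCP position; "eef_rot": TCP orientation; "wrist_force": force on the tool from outside, world axes, zero at the start; "moment": the same for the moment, N m; "opening": finger opening in mm; "grip_force": force on a finger pad.
Only numpy, scipy, OpenCV 4.12 (cv2) and the standard library are available. Lean on these libraries where they do the work, as an engineer would, in place of code of your own. Each camera call takes 0.05 s, during which the arm holds its last target. There are 200 camera calls.

## Working session

There is one attempt and no reset: what is moved stays moved. The work goes in short steps, Python scripts to look and compute and a tool call to move; the robot and the scene stay as the last step left them, time stands still between calls to the robot, and variables do not carry over. Pictures are saved under pics/ and viewed, at most 10 in all, crops included, and the job is handed in when it is done.

Besides the shell and the picture viewer there is one more tool, called after "Call:" in YAML: its name, and indented under it one key for each argument. carry_out: Moves the arm, as the interface text tells. Its arguments: {"type":"object","properties":{"commands":{"type":"array","items":{"type":"array","items":{"type":"number"}}},"force":{"type":"number"}},"required":["commands"]}

```bash
mkdir -p pics; ls
python3 - <<'E'
from plant import status,camera,r
import cv2,numpy as np
s=status.get_state();print(s)
for n in("scene","side"):
    c=camera(n);cv2.imwrite(f"pics/{n}0.png",cv2.resize(c["img"][:,:,::-1],(800,600),interpolation=cv2.INTER_CUBIC));print(n,c["K"],c["world_from_camera"],[k for k in c])
E
```

```text
pics
{'t': 0.0, 'joint_positions': array([ 1.16060568e+00,  3.53673738e-01,  1.63410278e+00,  1.42773542e-05,
        1.15520652e+00, -2.42575146e-03]), 'qvel': array([ 0.00065225, -0.00140538, -0.00068757,  0.00029166,  0.00022065,
        0.00121536]), 'joint_torque': array([-1.72319935e-03, -5.93858421e+01, -3.34222269e+01,  6.96858088e-02,
        2.33197730e-02, -9.54895836e-05]), 'ee_pos': array([247.66627426, 573.30703753, 213.86113156]), 'eef_rot': array([ 2.02475657e-01,  9.79287049e-01, -6.79113691e-04, -1.48799419e-04]), 'wrist_force': array([0.47020319, 0.29439695, 0.25914958]), 'moment': array([-0.02487207,  0.02910351, -0.05289267]), 'grip_force': 0.0, 'opening': 91.42881067608182}
scene [[394.62990821   0.         260.48332078]
 [  0.         394.62990821 183.29626889]
 [  0.           0.           1.        ]] [[-5.27486804e-01 -7.12205335e-01  4.63164369e-01  1.05816644e+03]
 [ 8.49548861e-01 -4.45365055e-01  2.82695419e-01  3.55286526e+02]
 [ 4.94003893e-03  5.42598866e-01  8.39977420e-01  1.03315036e+03]
 [ 0.00000000e+00  0.00000000e+00  0.00000000e+00  1.00000000e+00]] ['img', 'K', 'world_from_camera']
side [[353.95384492   0.         254.80746871]
 [  0.         353.95384492 187.40219357]
 [  0.           0.           1.        ]] [[-9.97656081e-01  1.50859484e-02 -6.67439707e-02  5.14849629e+02]
 [-6.56848358e-02 -4.84522015e-01  8.72309532e-01  9.20369956e+02]
 [-1.91793066e-02  8.74648976e-01  4.84377253e-01  6.24315711e+02]
 [ 0.00000000e+00  0.00000000e+00  0.00000000e+00  1.00000000e+00]] ['img', 'K', 'world_from_camera']
```

View pics/scene0.png

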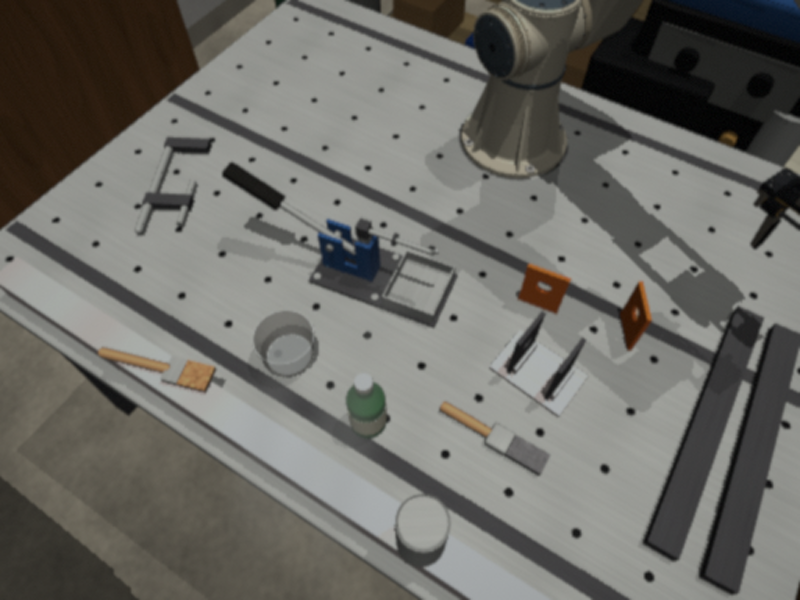

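View pics/side0.png

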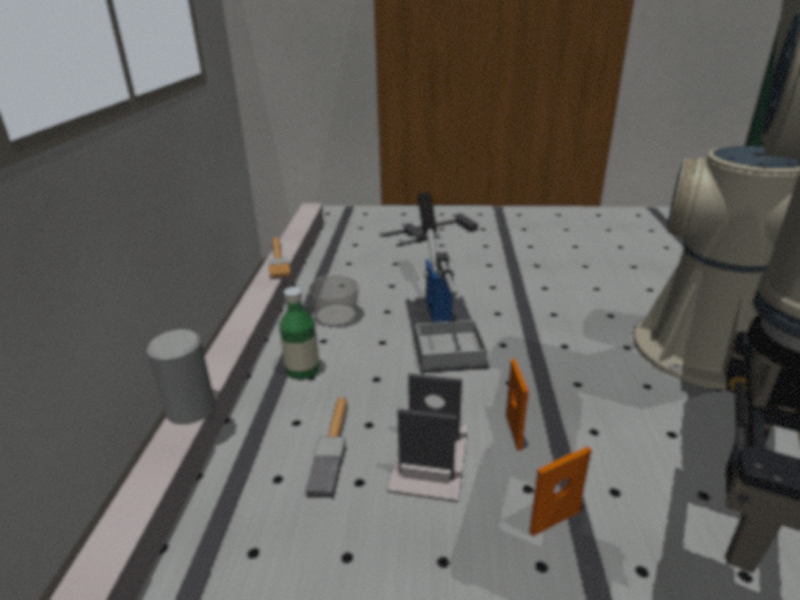

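The scene shows the lift at (350,255) with its lever to the upper left, grip at (252,185). The rack is at (540,365). There are two dark plates in the rack: side (435,400), where a hole shows, and side (427,440), which is solid. The two orange plates at side (515,405) and (560,490) are decoys. The farther one (-y slot) fits the description, and I'll confirm it in crops.

Run:
```python
from plant import camera
import cv2
a=camera("scene")["img"][:,:,::-1];b=camera("side")["img"][:,:,::-1]
cv2.imwrite("pics/a1.png",cv2.resize(a[95:275,135:395],(780,540),interpolation=cv2.INTER_CUBIC))
cv2.imwrite("pics/b1.png",cv2.resize(b[115:325,235:325],None,fx=2.8,fy=2.8,interpolation=cv2.INTER_CUBIC))
```

```text
(no output)
```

View pics/a1.png

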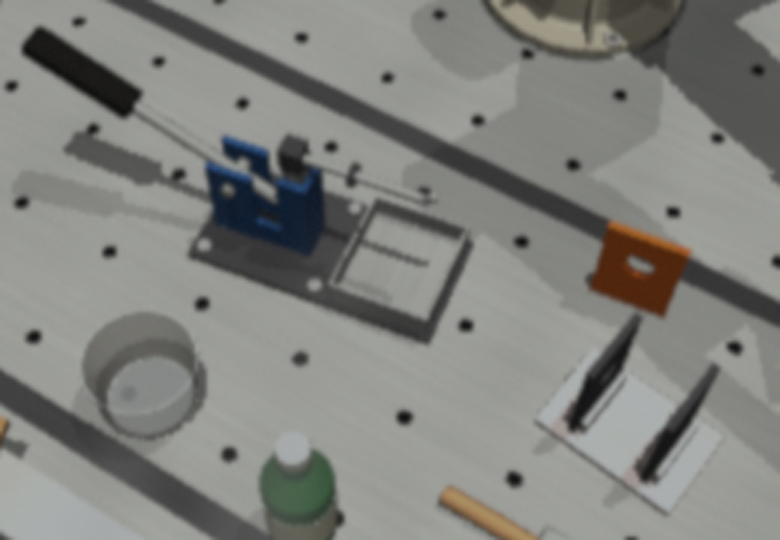

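View pics/b1.png

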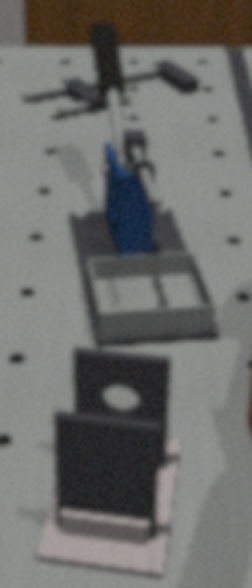

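```bash
cat > h.py <<'E'
from plant import status,camera,r
import cv2,numpy as np
from scipy.optimize import least_squares
from scipy.spatial.transform import Rotation as R
def proj(c,P):
    W=np.linalg.inv(np.array(c["world_from_camera"]));p=np.atleast_2d(P)@W[:3,:3].T+W[:3,3]
    return np.c_[p[:,0]/-p[:,2],-p[:,1]/-p[:,2]]@np.diag([c["K"][0,0],c["K"][1,1]])+c["K"][:2,2]
def w(pose,L):
    L=np.atleast_2d(L);a=pose[2];return L@np.array([[np.cos(a),np.sin(a),0],[-np.sin(a),np.cos(a),0],[0,0,1]])+[pose[0],pose[1],0]
A=lambda u,v:(135+(u+.5)/3-.5,95+(v+.5)/3-.5)
B=lambda u,v:(235+(u+.5)/2.8-.5,115+(v+.5)/2.8-.5)
E
cat > fit.py <<'E'
from h import *
S=camera("scene");D=camera("side")
def fit(pts,x0,name):
    f=lambda p:np.concatenate([(proj(c,w(p[:3],L(p)))[0]-uv) for c,uv,L in pts])
    best=min((least_squares(f,x,loss='soft_l1') for x in x0),key=lambda s:s.cost)
    print(name,best.x.round(3),'cost',best.cost.round(1));print((f(best.x).reshape(-1,2)).round(1).tolist());return best.x
c4,s4=np.cos(.45),np.sin(.45)
lev=lambda d,n=0:(0,-64-d*c4+n*s4,85+d*s4+n*c4)
# p: x y yaw, tray half width, lift
st=[(S,A(32,38),lambda p:lev(240,10)),(S,A(132,99),lambda p:lev(120,10)),
(S,A(375,200),lambda p:(-p[3],60,40)),(S,A(470,232),lambda p:(-p[3],165,40)),(S,A(430,330),lambda p:(p[3],165,40)),(S,A(330,285),lambda p:(p[3],60,40)),
(S,A(352,174),lambda p:(0,65,140+p[4])),(S,A(428,190),lambda p:(0,145,153+p[4])),(S,A(293,140),lambda p:(0,0,155+p[4])),
(D,B(134,135),lambda p:(0,0,155+p[4])),
(D,B(92,262),lambda p:(p[3],60,40)),(D,B(98,310),lambda p:(p[3],165,40)),(D,B(215,303),lambda p:(-p[3],165,40))]
X=[[600,100,a,55,6] for a in (-.5,0,.5,-1)]
fit(st,X,'station')
# rack: x y yaw, plate dx, blank dx ; +y assumed = toward side camera
h=[(S,A(537,420),lambda p:(50,-75,8)),(S,A(668,512),lambda p:(50,75,8)),(S,A(720,435),lambda p:(-50,75,8)),
(D,B(38,555),lambda p:(50,75,8)),(D,B(163,572),lambda p:(-50,75,8)),
(D,B(75,350),lambda p:(40+p[3],-40,123)),(D,B(168,358),lambda p:(-40+p[3],-40,123)),(D,B(121,397),lambda p:(p[3],-36,78)),
(D,B(55,413),lambda p:(40+p[4],40,123)),(D,B(158,421),lambda p:(-40+p[4],40,123)),
(S,A(637,318),lambda p:(-40+p[3],-40,123)),(S,A(716,367),lambda p:(-40+p[4],40,123))]
p=fit(h,[[550,350,a,0,0] for a in (-.5,0,.5)],'rack')
print('plate top',w(p[:3],(p[3],-40,123)))
E
python3 fit.py
```

```text
station [ 5.05368e+02 -7.69100e+01  1.57000e-01  5.82380e+01  1.05090e+01] cost 15.0
[[-0.8, -1.7], [1.9, 1.1], [-0.0, -1.4], [-0.1, -1.2], [-0.7, -3.6], [-0.3, -0.5], [1.3, -0.0], [2.8, 0.9], [-0.3, 0.8], [-0.6, -2.0], [-1.9, -1.3], [0.4, 1.1], [-1.0, 0.8]]
rack [ 5.20478e+02  3.07929e+02 -1.14000e-01 -1.19000e+00  5.95000e-01] cost 5.6
[[-1.2, -0.3], [0.6, 0.1], [1.5, -0.5], [-0.8, -0.4], [0.2, -0.4], [-0.9, -0.5], [0.5, -0.0], [-0.6, 0.8], [-0.9, -0.2], [0.1, 1.0], [0.4, -1.8], [0.0, -1.2]]
plate top [[514.74629723 268.323473   123.        ]]
```

The crop confirms it: the hole shows at (121,397) in the -y plate, and the near plate is solid. Both fits are consistent, so I'll hover over the plate next.

```bash
cat > go.py <<'E'
import sys
from h import *
# target TCP x y z, yaw of tool y axis relative to world +y ; optional tool tilt none
def go(x,y,z,yaw):
    s=status.get_state();q=R.from_quat(s["eef_rot"])
    ty=np.array([-np.sin(yaw),np.cos(yaw),0])
    if q.as_matrix()[:,1]@ty<0: ty=-ty
    tz=np.array([0,0,-1.]);T=np.c_[np.cross(ty,tz),ty,tz]
    print('shift cm',(q.inv().apply(np.array([x,y,z])-s["ee_pos"])/10).round(2),'turn',(q.inv()*R.from_matrix(T)).as_rotvec().round(3))
if __name__=="__main__": go(*map(float,sys.argv[1:]))
E
python3 go.py 515 268 240 -0.114
```

```text
shift cm [-36.65 -17.46  -2.56] turn [-0.    -0.    -0.294]
```

Call:
carry_out:
  commands:
    - [0.6, -36.65, -17.46, -2.56, 0, 0, -0.294]
    - [0.6, -36.65, -17.46, -2.56, 0, 0, -0.294]
    - [0.6, -36.65, -17.46, -2.56, 0, 0, -0.294]
    - [0.6, -36.65, -17.46, -2.56, 0, 0, -0.294]
    - [0.6, -36.65, -17.46, -2.56, 0, 0, -0.294]
    - [0.6, -36.65, -17.46, -2.56, 0, 0, -0.294]
    - [0.6, -36.65, -17.46, -2.56, 0, 0, -0.294]
    - [0.6, -36.65, -17.46, -2.56, 0, 0, -0.294]
    - [0.6, -36.65, -17.46, -2.56, 0, 0, -0.294]
    - [0.6, -36.65, -17.46, -2.56, 0, 0, -0.294]
    - [0.6, -36.65, -17.46, -2.56, 0, 0, -0.294]
    - [0.6, -36.65, -17.46, -2.56, 0, 0, -0.294]

```text
t: 1.5
ee_pos: [514.0, 269.3, 240.0]
eef_rot: [0.056, 0.998, 0.0, -0.0]
wrist_force: [-0.1, -0.3, -0.1]
opening: 55.0
grip_force: 0.0
```

Run:
```python
from h import *
c=camera("wrist");im=c["img"][:,:,::-1].copy()
for L in [(-1.2,-40,123),(-41.2,-40,123),(38.8,-40,123)]:
    u=proj(c,w((520.5,307.9,-.114),L))[0];print(u);cv2.drawMarker(im,tuple(int(round(t)) for t in u),(0,0,255),0,8)
cv2.imwrite("pics/w1.png",cv2.resize(im,(800,600),interpolation=cv2.INTER_CUBIC));print(status.get_state()["ee_pos"])
```

```text
[258.06102216 185.76723782]
[258.0279339  139.22488456]
[258.09187419 229.16407132]
[514.01005357 269.37886926 240.03186014]
```

View pics/w1.png

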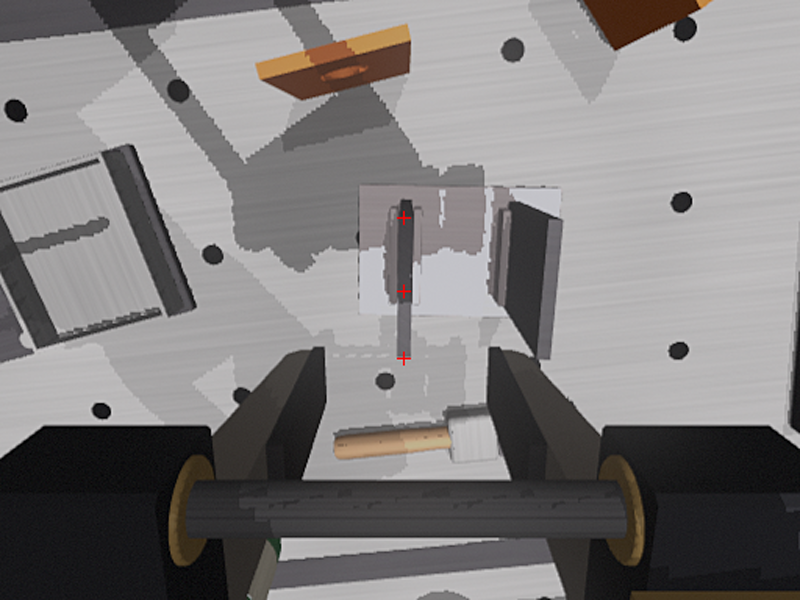

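The wrist view confirms the estimate: my markers (404,217) to (404,358) lie on the plate's top edge and the yaw matches. I'll descend and grip.

Call:
carry_out:
  commands:
    - [0.6, -0.1, -0.1, 5, 0, 0, 0]
    - [0.6, -0.1, -0.1, 10, 0, 0, 0]
    - [0.6, -0.1, -0.1, 13, 0, 0, 0]
    - [0.6, -0.1, -0.1, 14.2, 0, 0, 0]
    - [0.6, -0.1, -0.1, 14.2, 0, 0, 0]
    - [0.0, -0.1, -0.1, 14.2, 0, 0, 0]
    - [0.0, -0.1, -0.1, 14.2, 0, 0, 0]
    - [0.0, -0.1, -0.1, 14.2, 0, 0, 0]
    - [0.0, -0.1, -0.1, 14.2, 0, 0, 0]
    - [0.0, -0.1, -0.1, 14.2, 0, 0, 0]
    - [0.0, -0.1, -0.1, 14.2, 0, 0, 0]
    - [0.0, -0.1, -0.1, 14.2, 0, 0, 0]
  force: 40

```text
t: 2.75
ee_pos: [516.1, 267.3, 98.4]
eef_rot: [0.057, 0.998, 0.0, 0.0]
wrist_force: [-1.0, 1.0, 1.8]
opening: 7.8
grip_force: 40.0
```

Run:
```python
from plant import status
s=status.get_state();print(s["ee_pos"],s["opening"],s["grip_force"],s["wrist_force"],s["moment"])
```

```text
[516.12803379 267.26059327  98.40796106] 7.832351333715206 39.9885892868042 [-0.98608212  0.95098983  1.83057261] [0.2668861  0.09478786 0.08828775]
```

Call:
carry_out:
  commands:
    - [0, 0, 0, -1, 0, 0, 0]
    - [0, 0, 0, -2.5, 0, 0, 0]
    - [0, 0, 0, -4, 0, 0, 0]
    - [0, 0, 0, -6, 0, 0, 0]
    - [0, 0, 0, -7.7, 0, 0, 0]
    - [0, 0, 0, -7.7, 0, 0, 0]
    - [0, 0, 0, -7.7, 0, 0, 0]

```text
t: 3.45
ee_pos: [516.0, 266.9, 175.7]
eef_rot: [0.057, 0.998, 0.0, 0.0]
wrist_force: [1.2, -0.4, -6.5]
opening: 8.0
grip_force: 40.0
```

Run:
```python
from h import *
from go import go
p=w((505.4,-76.9,.157),(0,195,0))[0];print(p,status.get_state()["ee_pos"],status.get_state()["wrist_force"]);go(p[0],p[1],175,.157)
```

```text
[474.91061661 115.70165498   0.        ] [515.96128964 266.8721557  175.70406339] [ 1.16265725 -0.39795018 -6.54823864]
shift cm [  2.36 -15.49   0.07] turn [ 0.     0.001 -0.271]
```

Call:
carry_out:
  commands:
    - [0, 0.4, -2, 0, 0, 0, -0.04]
    - [0, 0.8, -5, 0, 0, 0, -0.1]
    - [0, 1.4, -8, 0, 0, 0, -0.15]
    - [0, 1.9, -11, 0, 0, 0, -0.2]
    - [0, 2.2, -14, 0, 0, 0, -0.25]
    - [0, 2.36, -15.5, 0, 0, 0, -0.271]
    - [0, 2.36, -15.5, 0, 0, 0, -0.271]
    - [0, 2.36, -15.5, 0, 0, 0, -0.271]
    - [0, 2.36, -15.5, 0, 0, 0, -0.271]

```text
t: 4.35
ee_pos: [475.0, 116.2, 174.9]
eef_rot: [-0.078, 0.997, 0.0, -0.0]
wrist_force: [0.0, 0.4, -5.7]
opening: 7.7
grip_force: 40.0
```

Run:
```python
from h import *
print(status.get_state()["ee_pos"])
o=[]
for n in("wrist","scene","side"):
    c=camera(n);im=c["img"][:,:,::-1];np.save(f"pics/{n}2.npy",im)
    u=proj(c,w((505.4,-76.9,.157),[(0,66,150.5),(0,145,150.5),(0,145,163.5)]));print(n,u.round(1).tolist())
    if n=="wrist": o.append(cv2.resize(im[40:290,0:300],(480,400),interpolation=cv2.INTER_CUBIC))
    else:
        x,y=u[1].astype(int);o.append(cv2.resize(im[y-40:y+40,x-45:x+45],(450,400) if n=="scene" else (450,400),interpolation=cv2.INTER_CUBIC));print(x-45,y-40)
# one montage 800x600
M=np.zeros((600,800,3),np.uint8)
M[:250,:300]=cv2.resize(o[0],(300,250))
M[:355,400:800]=cv2.resize(o[1],(400,355));M[250:600,0:394]=cv2.resize(o[2],(394,350))
cv2.imwrite("pics/m2.png",M)
```

```text
[474.98529639 116.22312338 174.89952947]
wrist [[44.0, 222.1], [175.2, 222.0], [169.8, 230.0]]
scene [[253.7, 152.8], [279.9, 161.7], [280.1, 158.9]]
234 121
side [[285.4, 174.9], [290.2, 187.8], [290.3, 183.6]]
245 147
```

View pics/m2.png

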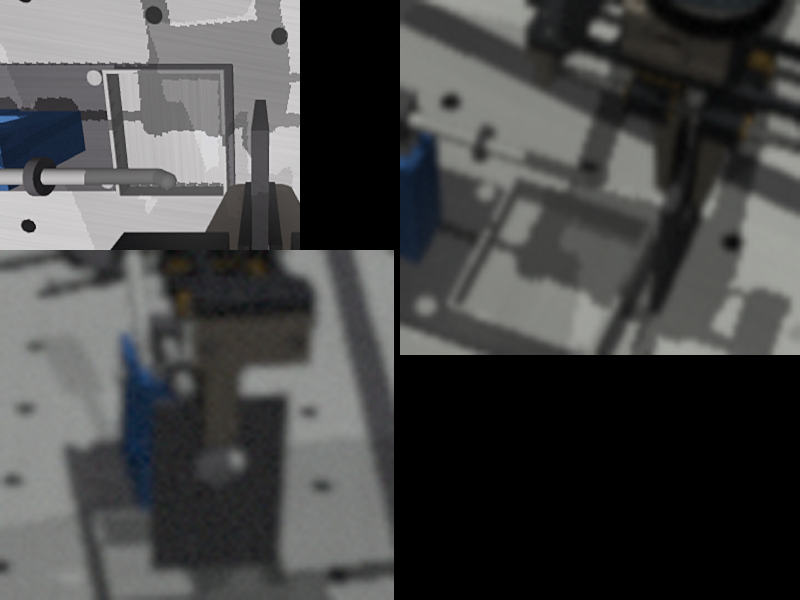

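The wrist view shows the peg from its collar (38,177) to the lip (165,180), near the prediction but about 4 px higher. I'll enlarge that.

Run:
```python
from h import *
im=np.load("pics/wrist2.npy")[185:265,10:270].copy()
cv2.imwrite("pics/w2.png",cv2.resize(im,(780,240),interpolation=cv2.INTER_CUBIC))
s=np.load("pics/scene2.npy")[110:180,225:300]
```

```text
(no output)
```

View pics/w2.png

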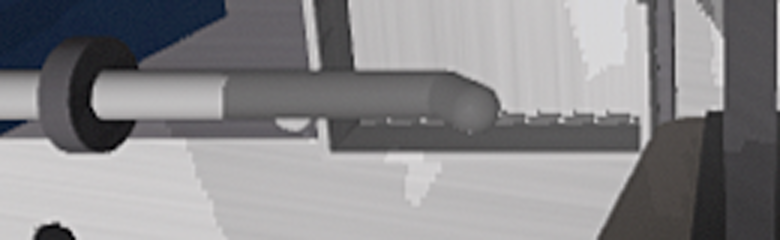

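Run:
```python
from h import *
W=camera("wrist");S=camera("scene");D=camera("side")
c4,s4=np.cos(.45),np.sin(.45)
lev=lambda d,n=0:(0,-64-d*c4+n*s4,85+d*s4+n*c4)
O=[(W,(42,216.3),lambda p:(0,65,140+p[3]),1),(W,(167.3,221),lambda p:(0,142,148+p[3]),1),(W,(143,216.6),lambda p:(0,126,140+p[3]),1),
(S,(252.5,153),lambda p:(0,65,140+p[3]),1),(S,A(293,140),lambda p:(0,0,155+p[3]),1),
(S,A(32,38),lambda p:lev(240,10),.5),(S,A(132,99),lambda p:lev(120,10),.5),
(S,A(375,200),lambda p:(-p[4],60,40),1),(S,A(470,232),lambda p:(-p[4],165,40),1),(S,A(330,285),lambda p:(p[4],60,40),1),
(D,B(134,135),lambda p:(0,0,155+p[3]),.5)]
f=lambda p:np.concatenate([k*(proj(c,w(p[:3],L(p)))[0]-uv) for c,uv,L,k in O])
s=least_squares(f,[505,-77,.157,8,58],loss='soft_l1');print(s.x.round(3),f(s.x).reshape(-1,2).round(1).tolist())
print(np.sqrt(np.diag(np.linalg.inv(s.jac.T@s.jac))).round(3))
p=s.x
print('axis pts',w(p[:3],[(0,65,140+p[3]),(0,147,140+p[3])]).round(1))
# tool-relative: predict tray corners in wrist
print(proj(W,w(p[:3],[(-p[4],60,40),(-p[4],165,40),(p[4],165,40),(0,0,155+p[3])])).round(1).tolist())
```

```text
[ 5.02959e+02 -7.78480e+01  1.58000e-01  8.58000e+00  5.47470e+01] [[0.6, 0.4], [-1.0, 0.1], [0.3, -0.0], [1.0, -0.7], [-0.1, 0.5], [-0.3, -1.2], [1.1, 0.2], [-0.3, -1.2], [-0.3, -1.0], [0.4, -2.1], [0.1, -0.8]]
[1.11  0.846 0.01  1.812 3.551]
axis pts [[492.7 -13.7 148.6]
 [479.8  67.3 148.6]]
[[102.7, 115.4], [223.4, 115.2], [226.7, 232.8], [-89.0, 225.7]]
```

Call:
carry_out:
  commands:
    - [0, 0.17, -1.5, 0.19, 0, 0, 0]
    - [0, 0.17, -3, 0.19, 0, 0, 0]
    - [0, 0.17, -4, 0.19, 0, 0, 0]
    - [0, 0.17, -4.4, 0.19, 0, 0, 0]
    - [0, 0.17, -4.8, 0.19, 0, 0, 0]
    - [0, 0.17, -5.2, 0.19, 0, 0, 0]
    - [0, 0.17, -5.4, 0.19, 0, 0, 0]
    - [0, 0.17, -5.4, 0.19, 0, 0, 0]
    - [0, 0.17, -5.4, 0.19, 0, 0, 0]

```text
t: 5.55
ee_pos: [481.7, 62.2, 173.3]
eef_rot: [-0.079, 0.997, 0.0, 0.0]
wrist_force: [-0.5, 0.8, -5.3]
opening: 7.7
grip_force: 40.0
```

Run:
```python
from h import *
W=camera("wrist");cv2.imwrite("pics/w3.png",cv2.resize(W["img"][150:330,60:340,::-1],(784,504),interpolation=cv2.INTER_CUBIC))
```

```text
(no output)
```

View pics/w3.png

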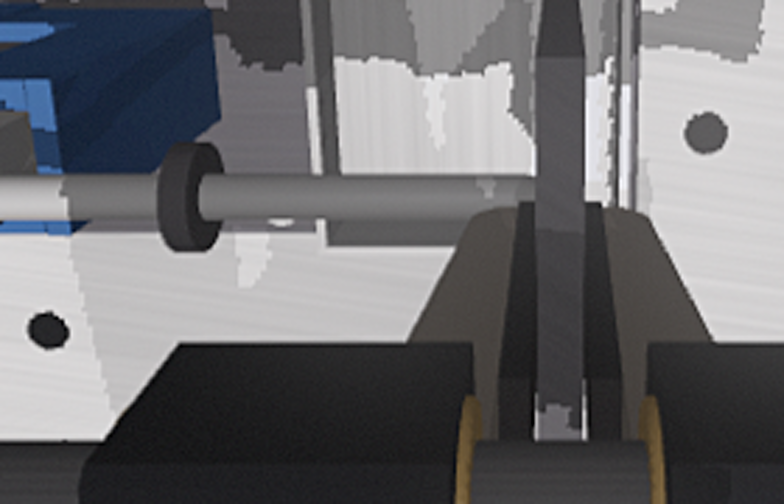

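The lip is entering the hole with no contact force; the peg meets the plate at (540,195). I'll carry on along the peg.

Call:
carry_out:
  commands:
    - [0, 0, -0.5, 0, 0, 0, 0]
    - [0, 0, -1, 0, 0, 0, 0]
    - [0, 0, -1.4, 0, 0, 0, 0]
    - [0, 0, -1.4, 0, 0, 0, 0]

```text
t: 6.0
ee_pos: [484.0, 47.7, 173.3]
eef_rot: [-0.078, 0.997, -0.0, 0.0]
wrist_force: [-0.1, -0.1, -6.1]
opening: 7.6
grip_force: 40.0
```

Still free. Next I'll go to the seat and lower until the peg takes the weight.

Call:
carry_out:
  commands:
    - [0, 0, -1, 0, 0, 0, 0]
    - [0, 0, -2, 0, 0, 0, 0]
    - [0, 0, -2.8, 0, 0, 0, 0]
    - [0, 0, -2.8, 0, 0, 0, 0]
    - [0, 0, -2.8, 0.4, 0, 0, 0]
    - [0, 0, -2.8, 0.8, 0, 0, 0]
    - [0, 0, -2.8, 1.0, 0, 0, 0]
    - [0, 0, -2.8, 1.1, 0, 0, 0]
    - [0, 0, -2.8, 1.1, 0, 0, 0]
    - [0, 0, -2.8, 1.1, 0, 0, 0]

```text
t: 7.0
ee_pos: [488.3, 20.8, 162.3]
eef_rot: [-0.079, 0.997, -0.0, 0.0]
wrist_force: [-0.3, 0.5, -6.0]
opening: 7.6
grip_force: 40.0
```

Call:
carry_out:
  commands:
    - [0, 0, 0, 0.1, 0, 0, 0]
    - [0, 0, 0, 0.2, 0, 0, 0]
    - [0, 0, 0, 0.3, 0, 0, 0]
    - [0, 0, 0, 0.3, 0, 0, 0]
    - [0, 0, 0, 0.3, 0, 0, 0]

```text
t: 7.5
ee_pos: [488.2, 20.6, 159.3]
eef_rot: [-0.078, 0.997, 0.0, -0.0]
wrist_force: [0.1, -0.1, -5.2]
opening: 7.6
grip_force: 40.0
```

Call:
carry_out:
  commands:
    - [0, 0, 0, 0.1, 0, 0, 0]
    - [0, 0, 0, 0.15, 0, 0, 0]
    - [0, 0, 0, 0.2, 0, 0, 0]
    - [0, 0, 0, 0.2, 0, 0, 0]

```text
t: 7.9
ee_pos: [488.2, 20.6, 157.2]
eef_rot: [-0.079, 0.997, -0.0, -0.0]
wrist_force: [0.6, 0.4, -5.6]
opening: 7.3
grip_force: 40.0
```

Call:
carry_out:
  commands:
    - [0, 0, 0, 0.1, 0, 0, 0]
    - [0, 0, 0, 0.15, 0, 0, 0]
    - [0, 0, 0, 0.2, 0, 0, 0]
    - [0, 0, 0, 0.2, 0, 0, 0]

```text
t: 8.3
ee_pos: [488.5, 20.6, 156.2]
eef_rot: [-0.079, 0.997, -0.0, 0.0]
wrist_force: [-4.2, 1.1, 8.2]
opening: 7.5
grip_force: 40.0
```

Run:
```python
from h import *
W=camera("wrist");a=cv2.resize(W["img"][120:330,60:340,::-1],(400,300))
D=camera("side");u=proj(D,[488,20,150])[0].astype(int);print(u)
b=cv2.resize(D["img"][u[1]-40:u[1]+45,u[0]-30:u[0]+30,::-1],(400,567),interpolation=cv2.INTER_CUBIC)
M=np.zeros((567,800,3),np.uint8);M[:300,:400]=a;M[:,400:]=b
cv2.imwrite("pics/m3.png",M)
```

```text
[287 180]
```

View pics/m3.png

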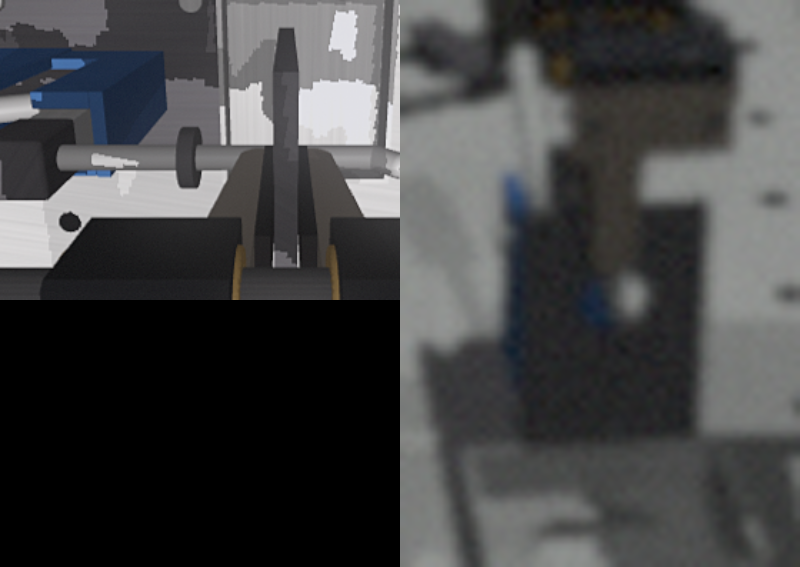

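The peg passes through the hole, with the lip visible beyond the plate at (395,158), and it now carries the weight. I'll release gently and withdraw upward.

Call:
carry_out:
  commands:
    - [0.12, 0, 0, -0.1, 0, 0, 0]
    - [0.18, 0, 0, -0.1, 0, 0, 0]
    - [0.2, 0, 0, -0.1, 0, 0, 0]
    - [0.2, 0, 0, -0.1, 0, 0, 0]
    - [0.2, 0, 0, -0.1, 0, 0, 0]
    - [0.2, 0, 0, -1, 0, 0, 0]
    - [0.2, 0, 0, -2.5, 0, 0, 0]
    - [0.2, 0, 0, -5, 0, 0, 0]
    - [0.2, 0, 0, -9, 0, 0, 0]
    - [0.2, 0, 0, -13, 0, 0, 0]
    - [0.2, 0, 0, -13, 0, 0, 0]
    - [0.2, 0, 0, -13, 0, 0, 0]

```text
t: 9.6
ee_pos: [488.7, 20.6, 286.4]
eef_rot: [-0.079, 0.997, -0.0, 0.001]
wrist_force: [0.5, -0.2, -0.9]
opening: 18.3
grip_force: 0.0
```

Run:
```python
from h import *
from go import go
W=camera("wrist");a=cv2.resize(W["img"][:,:,::-1],(400,300))
D=camera("side");u=proj(D,[488,20,150])[0].astype(int)
b=cv2.resize(D["img"][u[1]-55:u[1]+45,u[0]-35:u[0]+35,::-1],(397,567),interpolation=cv2.INTER_CUBIC)
M=np.zeros((567,800,3),np.uint8);M[:300,:400]=a;M[:,400:797]=b
cv2.imwrite("pics/m4.png",M)
st=(503,-77.8,.158)
print(w(st,(0,-240,181)),w(st,(0,-225,300)))
p=w(st,(0,-235,300))[0];go(*p,.158)
```

```text
[[ 540.76242433 -314.81054683  181.        ]] [[ 538.40227281 -299.99738765  300.        ]]
shift cm [ -0.   -33.46  -1.56] turn [ 0.    -0.001 -0.001]
```

View pics/m4.png

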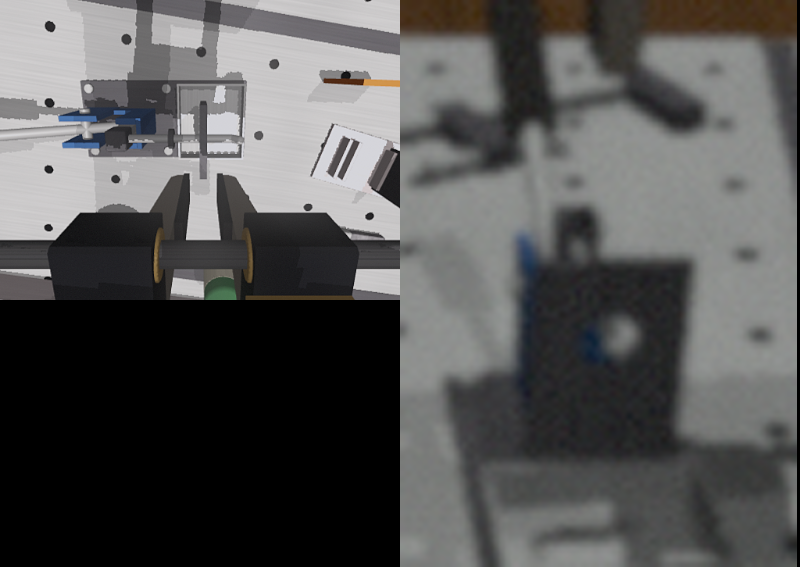

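The plate hangs free at (610,360) with the gripper clear of it. That was my last allowed view, so from here I check numerically. Next is the lever.

Call:
carry_out:
  commands:
    - [0, 0, -4, -1.5, 0, 0, 0]
    - [0, 0, -9, -1.5, 0, 0, 0]
    - [0, 0, -14, -1.5, 0, 0, 0]
    - [0, 0, -19, -1.5, 0, 0, 0]
    - [0, 0, -24, -1.5, 0, 0, 0]
    - [0, 0, -29, -1.5, 0, 0, 0]
    - [0, 0, -34, -1.5, 0, 0, 0]
    - [0, 0, -34.5, 1, 0, 0, 0]
    - [0, 0, -34.5, 5, 0, 0, 0]
    - [0, 0, -34.5, 7, 0, 0, 0]
    - [0, 0, -34.5, 7, 0, 0, 0]
    - [0, 0, -34.5, 7, 0, 0, 0]
  force: 20

```text
t: 10.9
ee_pos: [541.9, -319.9, 214.6]
eef_rot: [-0.079, 0.997, 0.001, -0.001]
wrist_force: [0.2, 0.1, 1.4]
opening: 0.5
grip_force: 0.0
```

```bash
cat > lift.py <<'E'
from h import *
# estimate lift from plate shift in the side picture: match a patch of the hanging plate's reference
D=camera("side");g=cv2.cvtColor(D["img"],cv2.COLOR_RGB2GRAY);st=(503,-77.8,.158)
import os
def P(l): return proj(D,w(st,[(0,100,131+l)]))[0]
u=P(6.5).round().astype(int)
if not os.path.exists("ref.npy"): np.save("ref.npy",g[u[1]-22:u[1]+10,u[0]-13:u[0]+14])
T=np.load("ref.npy");x0,y0=u[0]-25,max(0,u[1]-75)
m=cv2.matchTemplate(g[y0:u[1]+30,x0:u[0]+27],T,cv2.TM_CCOEFF_NORMED);_,sc,_,(mx,my)=cv2.minMaxLoc(m)
dx,dy=mx+x0-(u[0]-13),my+y0-(u[1]-22)
l=least_squares(lambda q:P(q[0])[1]-P(6.5)[1]-dy,[6.5]).x[0]
print('shift px',dx,dy,'score',round(sc,3),'lift mm ~',round(l,1))
E
python3 lift.py
python3 - <<'E'
from h import *
s=status.get_state();e=s["ee_pos"];a=.158;d=e[:2]-[503,-77.8];print(e,'local',d[0]*np.cos(a)+d[1]*np.sin(a),-d[0]*np.sin(a)+d[1]*np.cos(a),s["opening"])
E
```

```text
shift px 0 0 score 1.0 lift mm ~ 6.5
[ 542.59529053 -320.19751438  215.78234099] local 0.9624319401467076 -245.6082566520781 0.44263623726547
```

Call:
carry_out:
  commands:
    - [0, 0, 0, 2, 0, 0, 0]
    - [0, 0, 0, 4, 0, 0, 0]
    - [0, 0, 0, 6, 0, 0, 0]
    - [0, 0, 0, 8, 0, 0, 0]
    - [0, 0, 0, 10, 0, 0, 0]
    - [0, 0, 0, 12, 0, 0, 0]
    - [0, 0, 0, 13, 0, 0, 0]
    - [0, 0, 0, 13.8, 0, 0, 0]
    - [0, 0, 0, 13.8, 0, 0, 0]
    - [0, 0, 0, 13.8, 0, 0, 0]

```text
t: 11.95
ee_pos: [545.5, -323.6, 81.0]
eef_rot: [-0.079, 0.997, -0.003, 0.003]
wrist_force: [-1.0, -8.3, 9.0]
opening: 0.5
grip_force: 4.8
```

```bash
python3 lift.py
```

```text
shift px 0 -3 score 0.761 lift mm ~ 16.3
```

Call:
carry_out:
  commands:
    - [0, 0, 0, 0.3, 0, 0, 0]
    - [0, 0, 0, 0.5, 0, 0, 0]
    - [0, 0, 0, 0.5, 0, 0, 0]
    - [0, 0, 0, 0.5, 0, 0, 0]

```text
t: 12.4
ee_pos: [545.5, -323.4, 76.4]
eef_rot: [-0.079, 0.997, -0.003, 0.003]
wrist_force: [-0.8, -7.0, 10.6]
opening: 0.6
grip_force: 5.8
```

```bash
python3 lift.py
```

```text
shift px 0 -4 score 0.76 lift mm ~ 19.5
```

Call:
carry_out:
  commands:
    - [0, 0, 0, -3, 0, 0, 0]
    - [0, 0, 0, -7, 0, 0, 0]
    - [0, 0, 0, -11, 0, 0, 0]
    - [0, 0, 0, -13.5, 0, 0, 0]
    - [0, 0, 0, -13.5, 0, 0, 0]
    - [0, 0, 0, -13.5, 0, 0, 0]
    - [0, 0, 0, -13.5, 0, 0, 0]
    - [0, 0, 0, -13.5, 0, 0, 0]
    - [0, 0, 0, -13.5, 0, 0, 0]
    - [0, 0, 0, -13.5, 0, 0, 0]

```text
t: 13.45
ee_pos: [542.0, -320.0, 206.5]
eef_rot: [-0.079, 0.997, 0.0, -0.001]
wrist_force: [0.4, -0.5, 0.3]
opening: 0.1
grip_force: 0.0
```

```bash
python3 lift.py;python3 -c "
from plant import status;print(status.get_state()['ee_pos'])"
```

```text
shift px 0 -3 score 0.902 lift mm ~ 16.3
[ 542.08057324 -320.05605977  206.67402553]
```

Call:
carry_out:
  commands:
    - [0, 0, 0, 3, 0, 0, 0]
    - [0, 0, 0, 5, 0, 0, 0]
    - [0, 0, 0, 7, 0, 0, 0]
    - [0, 0, 0, 9, 0, 0, 0]
    - [0, 0, 0, 11, 0, 0, 0]
    - [0, 0, 0, 12.5, 0, 0, 0]
    - [0, 0, 0, 13.2, 0, 0, 0]
    - [0, 0, 0, 13.7, 0, 0, 0]
    - [0, 0, 0, 13.7, 0, 0, 0]
    - [0, 0, 0, 13.7, 0, 0, 0]

```text
t: 14.5
ee_pos: [545.0, -323.2, 72.3]
eef_rot: [-0.079, 0.997, -0.003, 0.003]
wrist_force: [1.7, -7.9, 9.3]
opening: 0.6
grip_force: 5.1
```

Call:
carry_out:
  commands:
    - [0, 0, 0, -3, 0, 0, 0]
    - [0, 0, 0, -7, 0, 0, 0]
    - [0, 0, 0, -11, 0, 0, 0]
    - [0, 0, 0, -13.7, 0, 0, 0]
    - [0, 0, 0, -13.7, 0, 0, 0]
    - [0, 0, 0, -13.7, 0, 0, 0]
    - [0, 0, 0, -13.7, 0, 0, 0]
    - [0, 0, 0, -13.7, 0, 0, 0]
    - [0, 0, 0, -13.7, 0, 0, 0]
    - [0, 0, 0, -13.7, 0, 0, 0]

```text
t: 15.5
ee_pos: [542.0, -320.0, 206.5]
eef_rot: [-0.079, 0.997, 0.0, -0.0]
wrist_force: [0.7, -0.7, 0.2]
opening: 0.5
grip_force: 0.0
```

```bash
python3 lift.py
```

```text
shift px 0 -10 score 0.843 lift mm ~ 38.7
```

Call:
carry_out:
  commands:
    - [0, 0, 0, 3, 0, 0, 0]
    - [0, 0, 0, 5, 0, 0, 0]
    - [0, 0, 0, 7, 0, 0, 0]
    - [0, 0, 0, 9, 0, 0, 0]
    - [0, 0, 0, 11, 0, 0, 0]
    - [0, 0, 0, 12.5, 0, 0, 0]
    - [0, 0, 0, 13.2, 0, 0, 0]
    - [0, 0, 0, 13.7, 0, 0, 0]
    - [0, 0, 0, 13.7, 0, 0, 0]
    - [0, 0, 0, 13.7, 0, 0, 0]

```text
t: 16.55
ee_pos: [545.0, -323.2, 72.4]
eef_rot: [-0.079, 0.997, -0.003, 0.003]
wrist_force: [1.6, -7.5, 9.6]
opening: 0.7
grip_force: 5.1
```

Call:
carry_out:
  commands:
    - [0, 0, 0, -3, 0, 0, 0]
    - [0, 0, 0, -7, 0, 0, 0]
    - [0, 0, 0, -11, 0, 0, 0]
    - [0, 0, 0, -13.7, 0, 0, 0]
    - [0, 0, 0, -13.7, 0, 0, 0]
    - [0, 0, 0, -13.7, 0, 0, 0]
    - [0, 0, 0, -13.7, 0, 0, 0]
    - [0, 0, 0, -13.7, 0, 0, 0]
    - [0, 0, 0, -13.7, 0, 0, 0]
    - [0, 0, 0, -13.7, 0, 0, 0]

```text
t: 17.55
ee_pos: [542.0, -320.0, 206.5]
eef_rot: [-0.079, 0.997, 0.0, -0.001]
wrist_force: [-0.4, -0.1, -0.3]
opening: 0.6
grip_force: 0.0
```

```bash
python3 lift.py
```

```text
shift px 0 -17 score 0.653 lift mm ~ 60.7
```

Call:
carry_out:
  commands:
    - [0, 0, 0, 3, 0, 0, 0]
    - [0, 0, 0, 5, 0, 0, 0]
    - [0, 0, 0, 7, 0, 0, 0]
    - [0, 0, 0, 9, 0, 0, 0]
    - [0, 0, 0, 11, 0, 0, 0]
    - [0, 0, 0, 12.5, 0, 0, 0]
    - [0, 0, 0, 13.2, 0, 0, 0]
    - [0, 0, 0, 13.7, 0, 0, 0]
    - [0, 0, 0, 13.7, 0, 0, 0]
    - [0, 0, 0, 13.7, 0, 0, 0]

```text
t: 18.6
ee_pos: [545.0, -323.2, 72.4]
eef_rot: [-0.079, 0.997, -0.003, 0.003]
wrist_force: [1.5, -8.0, 9.3]
opening: 0.5
grip_force: 5.1
```

Call:
carry_out:
  commands:
    - [0, 0, 0, -3, 0, 0, 0]
    - [0, 0, 0, -7, 0, 0, 0]
    - [0, 0, 0, -11, 0, 0, 0]
    - [0, 0, 0, -13.7, 0, 0, 0]
    - [0, 0, 0, -13.7, 0, 0, 0]
    - [0, 0, 0, -13.7, 0, 0, 0]
    - [0, 0, 0, -13.7, 0, 0, 0]
    - [0, 0, 0, -13.7, 0, 0, 0]
    - [0, 0, 0, -13.7, 0, 0, 0]
    - [0, 0, 0, -13.7, 0, 0, 0]

```text
t: 19.6
ee_pos: [542.0, -320.0, 206.5]
eef_rot: [-0.079, 0.997, 0.0, -0.001]
wrist_force: [-0.2, 0.1, -0.1]
opening: 0.7
grip_force: 0.0
```

```bash
python3 lift.py
```

```text
shift px 1 -26 score 0.662 lift mm ~ 88.3
```

The lift reads about 88 mm after four strokes, and the plate moved up with it. I'll retreat and hand in.

Call:
carry_out:
  commands:
    - [0, 0, 0, -3, 0, 0, 0]
    - [0, 0, 0, -6, 0, 0, 0]
    - [0, 0, 0, -6, 0, 0, 0]
    - [0, 0, 0, -6, 0, 0, 0]

```text
t: 20.05
ee_pos: [542.5, -320.3, 267.6]
eef_rot: [-0.078, 0.997, -0.0, 0.0]
wrist_force: [-0.3, 0.3, -0.2]
opening: 0.4
grip_force: 0.0
```

```bash
python3 lift.py; python3 -c "
from plant import close_job;print(close_job())"
```

```text
shift px 1 -26 score 0.659 lift mm ~ 88.3
the job is handed in; nothing more can be done
None
```

The plate with the hole hangs on the peg and four full strokes brought the lift to full height (about 88 mm by image matching, no final picture viewed); I handed the job in at about 20 s.

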